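# Pack the sharpening caddy

## Robot

A 6-joint arm with a two-finger parallel gripper is mounted at the origin on a cart in front of the work surface, level with it; the furniture and walls round the work are solid. World frame = base frame: x ahead of the robot, y to its left, z up, the work surface at z = 0. Lengths are in mm, angles in rad, forces in N, time in s.
With the tool pointing down it reaches from about 350 to 875 mm from the base axis. Payload 4.2 kg.
Tool frame: the origin (TCP) lies at the very end of the fingers, on their centre line; the grasp point (between the pads) lies arm.grip_point_offset behind it (arm.grip_point_offset is the distance from the TCP to the grasp point, in mm); z points along the fingers, y is the line along which they close (so a half turn about z gives the same grasp; the last joint's range is limited). The gripper opens to 85 mm and grips with 20 to 120 N. Pads are 22 mm wide; open, the fingers measure 114 mm over their backs; the gripper's body (76 mm by 85 mm) begins 54 mm behind the grasp point. The pads swing forward as they close: fully open they stand 13 mm farther back than shut.
Start: joints at [-1.085, 0.385, 0.008, 0, -1.194, -0.259], TCP at [140.555, -608.969, 211.112] pointing down, gripper open.
Joint ranges: [-3.14, 3.14], [-1.21, 2.06], [-1.07, 1.41], [-3.16, 2.05], [-2.99, -0.16], [-3.1, 3.1]. Speed limits (rad/s): [2.79, 2.79, 3.14, 3.14, 3.14, 3.14].

## Interface

Orientations are given as a unit quaternion [x, y, z, w].
In Python, from bench import arm, cams, ticket gives the robot as it stands.
- The arm moves only by the tool servo_tool, never from a script. Its argument "commands" is a list that holds one entry, the list of rows, each a list of 7 numbers: the closure in counts, from 0 (fully open) to 255 (shut), then the shift along the tool's x, y, z in m, then the turn, a rotation vector about the tool's x, y, z in degrees. In form: [[[grip, x, y, z, ax, ay, az], ...]]. A call has 1 to 10 rows; each row shifts and turns the commanded pose from where the row before left it, along the tool's axes as they then stand; what a row does not reach is not made up. A row lasts 1/12 s, in which the tool goes at most 41.7 mm and 7.16 degrees, less where a joint would pass 70% of its speed; a pose out of reach is approached as far as the arm can. A call with a gripper value outside its range is refused whole. The fingers move at their own pace and stop on an object; the grip force is fixed at half the most. Time passes only in rows, so rows that do not move let the fingers close. It gives the time, the measured TCP pose, the force, the opening and the grip force at its end, in the units of the state.
- arm.read_state(): the state, without advancing time (a new reading comes with each control period).
- cams.get_image(name): name is "side" or "top"; returns a dict with "frame" (400x640x3 uint8, blue, green, red), "K" (3x3 intrinsics, pixels), "k1" (the pictures are not rectified: a ray, as slopes to the right and down, at radius r is drawn at 1 + k1 r^2 times it, then the intrinsics apply), "T" (4x4, takes a point from camera to world coordinates). Camera axes: x right, y up, looking along -z (the intrinsics and any distortion apply to the point x, -y, -z); pixel columns grow to the right and rows downward; lengths in mm; the calibration is good to about 2 mm. A picture is of the moment at which its call begins. There is no depth.
- ticket.job_done(): hands the job in; it is judged then, once.
The state is a dict: "clock": time; "joints": joint angles; "joint_vel": joint speeds; "joint_efforts": joint torques, N m; "position": TCP position; "ee_rot": TCP orientation; "contact_force": force on the tool from outside, world axes, zero at the start; "wrist_torque": the same for the moment, N m; "gripper_width": finger opening in mm; "grasp_force": force on a finger pad.
Only numpy, scipy, OpenCV 4.12 (cv2) and the standard library are available. Lean on these libraries where they do the work, as an engineer would, in place of code of your own. Each camera call takes 0.05 s, during which the arm holds its last target. There are 200 camera calls.

## Task

Pack the sharpening kit into its fitted wooden caddy, each thing in the nest cut for it: the oil stone, the graver (handle in the open seat, blade in the narrow channel) and the small blue box lying flat, and then, last of all because it stands tall, the oil dropper bottle upright in the round well. The wooden-handled needle file and the nail polish bottle look similar but do not belong to the kit: leave them where they are.

Things in the scene. Friction and masses are not known exactly. Their poses are not given: they have to be found in the camera images.
- stone_mid (a point): Centre of the oil stone: a dark grey rectangular block lying flat, 38 x 125 x 21 mm (about 0.3 kg). Its y axis runs along the 125 mm length. Loose.
- graver_handle (a point): Middle of the graver's handle, half-way up. Short tool lying flat, 112 mm long: stubby pear-shaped wooden handle 21 mm thick, 34 mm long, thin steel blade 4 mm wide, 12 mm high. Point is 10.5 mm above what it lies on. y axis runs from blade to handle: handle end 17 mm off in +y, tip 94 mm off in -y. Loose, in the front part of the worktop (similar tools far back are no part of the job).
- box_mid (a point): Centre of the small blue snap box with a pale label on top, lying flat, 26 x 46 x 14 mm, in the open left part of the worktop in front of the heap of scrap. Its y axis runs along the 46 mm length. Loose.
- dropper_mid (a point): Middle of the oil dropper bottle, 51 mm above its foot: brown round bottle with a black rubber bulb, 102 mm tall, standing upright; body 33 mm across up to 70 mm high, bulb 13 mm across above. Its z axis is up. Loose.
- stone_bay (a point): Centre of the floor of the stone nest, one of four pale wooden nests fixed on the caddy (a fixed plywood board, 234 x 164 mm, its top 8 mm above the worktop). It is the plain rectangular nest 54 x 141 mm inside, with walls at the ends and corners, open along the middle of both sides for the fingers. Its y axis runs along the length of the nest. Nest floors are 12 mm above the worktop; all walls stand 10 mm above the floor.
- graver_bay (a point): Floor of the graver nest under where the middle of the graver's handle goes. It is the nest with a blade channel 20 mm wide between two low rails; the handle's seat beyond it is open at the sides and ends at a stop. Its y axis runs along the length of the nest, from the channel to the handle's seat: rails from 102 to 25 mm from the point in -y, end stop 26 mm from it in +y. The two long nests stand 80 mm apart, in either order.
- box_bay (a point): Centre of the floor of the small box nest: four low L-shaped corners round a floor 42 x 62 mm. Its y axis runs along the length of the nest (the 62 mm). It shares a column of the caddy with the round well, 78 mm apart, in either order, 80 mm from the nearer long nest.
- bottle_bay (a point): Centre of the floor of the round well, 49 mm across and 10 mm deep, in a wooden block 60 x 72 mm.
- file_handle (a point): Middle of the handle of the wooden-handled needle file (a look-alike to leave): 191 mm long, slender wooden handle 20 mm thick and 78 mm long, thin steel blade. Its y axis runs from blade to handle; the tool reaches 39 mm from the point in +y and 153 mm in -y. Loose.
- polish_mid (a point): Middle of the nail polish bottle (a look-alike to leave), 40 mm above its foot: small pink glass bottle 31 mm across with a long tan cap, 79 mm tall, upright. Loose.
Not all that is in view belongs to the job. What is shaped like the part that bears dropper_mid but turquoise or yellow is not meant.

How it is judged (in metres and radians):
On the way:
1. the stone, the graver and the blue box lie in their nests while the dropper bottle is still outside its well (horizontal distance between stone_mid and stone_bay below 0.015 m and z of stone_mid in the frame of stone_bay between 0.0065 and 0.0145 m and angle between the y axis of stone_mid and the y axis of stone_bay, either way round below 0.25 rad and angle between each of stone_mid, graver_handle, box_mid's own z axis and vertical below 0.1 rad and horizontal distance between graver_handle and graver_bay below 0.015 m and z of graver_handle in the frame of graver_bay between 0.0065 and 0.0145 m and angle between the y axis of graver_handle and the y axis of graver_bay, either way round below 0.25 rad and horizontal distance between box_mid and box_bay below 0.015 m and z of box_mid in the frame of box_bay between 0.003 and 0.011 m and angle between the y axis of box_mid and the y axis of box_bay, either way round below 0.25 rad and horizontal distance between dropper_mid and bottle_bay above 0.05 m), for 0.2 s.
At the end, for the whole second after the job is handed in: Stone, graver (its handle) and blue box lie flat on the floors of their own nests within 15 mm and 0.25 rad; the dropper stands upright on the floor of the round well within 12 mm of its centre; heights within 4 mm; all at rest; file and polish bottle moved less than 30 mm (horizontal distance between stone_mid and stone_bay below 0.015 m and z of stone_mid in the frame of stone_bay between 0.0065 and 0.0145 m and angle between the y axis of stone_mid and the y axis of stone_bay, either way round below 0.25 rad and angle between each of stone_mid, graver_handle, box_mid, dropper_mid's own z axis and vertical below 0.1 rad and horizontal distance between graver_handle and graver_bay below 0.015 m and z of graver_handle in the frame of graver_bay between 0.0065 and 0.0145 m and angle between the y axis of graver_handle and the y axis of graver_bay, either way round below 0.25 rad and horizontal distance between box_mid and box_bay below 0.015 m and z of box_mid in the frame of box_bay between 0.003 and 0.011 m and angle between the y axis of box_mid and the y axis of box_bay, either way round below 0.25 rad and horizontal distance between dropper_mid and bottle_bay below 0.012 m and z of dropper_mid in the frame of bottle_bay between 0.047 and 0.055 m and distance of each of file_handle, polish_mid from where it was at the start of the episode below 0.03 m and linear speed of each of oil_stone, graver, snap_box, dropper below 0.02 m/s); the robot touches nothing.
It fails at once if the needle file is moved by more than 30 mm (distance of file_handle from where it was at the start of the episode above 0.03 m).
It fails at once if the polish bottle is moved by more than 30 mm or knocked over (distance of polish_mid from where it was at the start of the episode above 0.03 m or angle between polish_mid's own z axis and vertical above 0.6 rad).
It also fails if it takes over 122 s, if anything falls off the work surface, if the arm or the gripper's body presses on something with over 40 N, if the wrist force passes 120 N, or if a joint passes its speed limit or range.

## Working session

There is one attempt and no reset: what is moved stays moved. The work goes in short steps, Python scripts to look and compute and a tool call to move; the robot and the scene stay as the last step left them, time stands still between calls to the robot, and variables do not carry over. Pictures are saved under pics/ and viewed, at most 15 in all, crops included, and the job is handed in when it is done.

Besides the shell and the picture viewer there is one more tool, called after ">>>" as a command line: name --argument value ..., lists and objects as JSON in quotes. servo_tool: Moves the arm, as the interface text tells. Its arguments: {"type":"object","properties":{"commands":{"type":"array","items":{"type":"array","items":{"type":"array","items":{"type":"number"}}}}},"required":["commands"]}

```bash
mkdir -p pics; cat > h.py <<'E'
import numpy as np, cv2
from bench import arm, cams, ticket
def snap(n,f):
    d=cams.get_image(n); cv2.imwrite('pics/'+f+'.png',d['frame']); np.savez('pics/'+f+'.npz',K=d['K'],k1=d['k1'],T=d['T']); return d
def ray(f,u,v):
    d=np.load('pics/'+f+'.npz'); K=d['K'];k1=float(d['k1'])
    x=(u-K[0,2])/K[0,0]; y=(v-K[1,2])/K[1,1]
    p=cv2.undistortPoints(np.array([[[u,v]]],float),K,np.array([k1,0,0,0]))[0,0]
    T=d['T']; return T[:3,3], T[:3,:3]@np.array([p[0],-p[1],-1])
def at(f,u,v,z):
    o,r=ray(f,u,v); return np.round(o+r*(z-o[2])/r[2],1)
def px(f,P):
    d=np.load('pics/'+f+'.npz');T=d['T']
    c=T[:3,:3].T@(np.array(P,float)-T[:3,3]); s=np.array([[c[0],-c[1],-c[2]]])
    return np.round(cv2.projectPoints(s,np.zeros(3),np.zeros(3),d['K'],np.array([float(d['k1']),0,0,0]))[0].ravel(),1)
def crop(f,u0,v0,u1,v1,s):
    im=cv2.imread('pics/'+f+'.png')[v0:v1,u0:u1]; cv2.imwrite('pics/%s_%d_%d.png'%(f,u0,v0),cv2.resize(im,None,fx=s,fy=s,interpolation=cv2.INTER_CUBIC))
E
python3 - <<'E'
from h import *
for n in('top','side'):
    d=snap(n,n+'0'); print(n,d['K'],d['k1'],d['T'].round(3))
print(arm.read_state()); print(arm.grip_point_offset)
E
```

```text
top [[362.68157572   0.         319.25521687]
 [  0.         362.68157572 202.45184705]
 [  0.           0.           1.        ]] -0.07293980805703394 [[-5.00000e-03  9.97000e-01 -7.10000e-02  4.44196e+02]
 [-1.00000e+00 -5.00000e-03  2.00000e-03  3.76930e+01]
 [ 1.00000e-03  7.10000e-02  9.98000e-01  9.91349e+02]
 [ 0.00000e+00  0.00000e+00  0.00000e+00  1.00000e+00]]
side [[361.84794994   0.         319.95487082]
 [  0.         361.84794994 195.80753228]
 [  0.           0.           1.        ]] 0.01869870301215132 [[-9.97000e-01  2.30000e-02 -6.70000e-02  4.36998e+02]
 [-6.90000e-02 -5.37000e-01  8.41000e-01  8.44196e+02]
 [-1.70000e-02  8.43000e-01  5.37000e-01  6.00559e+02]
 [ 0.00000e+00  0.00000e+00  0.00000e+00  1.00000e+00]]
{'clock': 0.1, 'joints': array([-1.08537102e+00,  3.85509381e-01,  6.75626847e-03, -4.00472918e-04,
       -1.19400509e+00, -2.58608709e-01]), 'joint_vel': array([ 7.35123572e-04, -1.47819718e-03,  2.92295994e-03,  9.14041607e-04,
        1.99450364e-03,  5.42169863e-05]), 'joint_efforts': array([-3.12057819e-04, -3.93318558e+01,  1.88930404e+01,  4.19801205e+00,
       -2.57564818e-03,  8.82507209e-06]), 'position': array([ 140.43229138, -608.44420841,  210.11576015]), 'ee_rot': array([-1.13091915e-01,  9.93584029e-01,  9.81492494e-04, -1.83180567e-04]), 'contact_force': array([-0.33026499, -0.47187306, -0.78169842]), 'wrist_torque': array([-0.0157653 , -0.00961809,  0.00639205]), 'grasp_force': 0.0, 'gripper_width': 85.74722359553712}
18.700000000000003
```

View pics/top0.png

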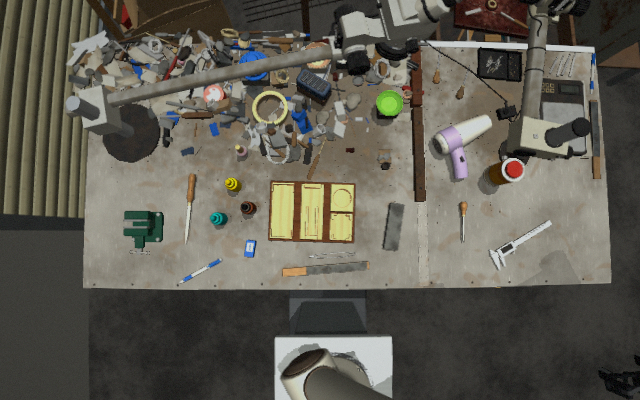

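View pics/side0.png

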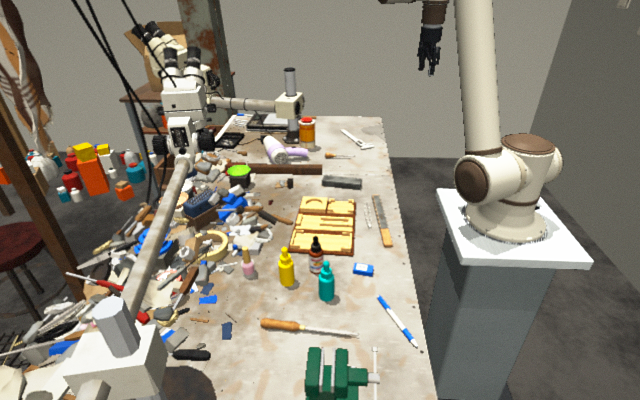

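Top view, possible confusions:
- **Stone:** dark block (394,226). The bar at (420,130) and the saw (325,268) are not it.
- **Graver:** short tool (463,220). The file at (191,205) and the tools far back (436,75) and (460,93) are not it.
- **Box:** blue box (250,248). The pen (200,271) and the blue scrap are not it.
- **Dropper:** brown bottle (249,208). The turquoise (219,218), yellow (233,185) and pink polish (241,150) bottles are not it.

Next I check these in close crops.

```bash
python3 - <<'E'
from h import *
crop('top0',200,170,360,270,5)
crop('top0',370,190,490,260,6)
E
```

```text
(no output)
```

View pics/top0_200_170.png

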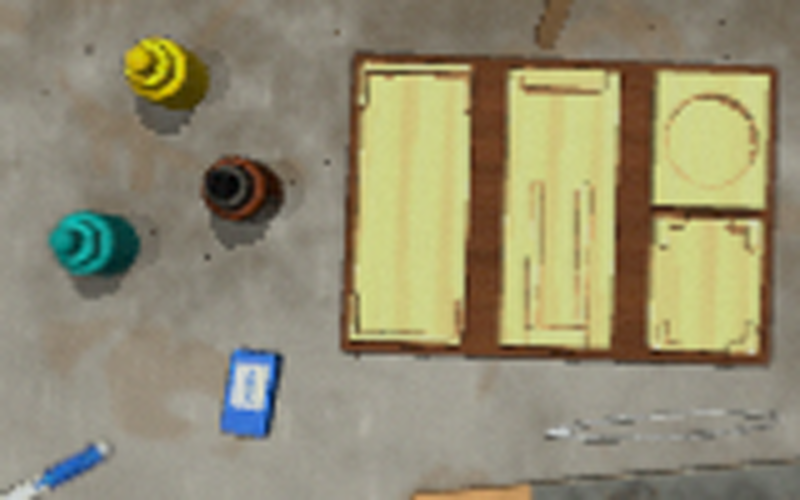

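View pics/top0_370_190.png

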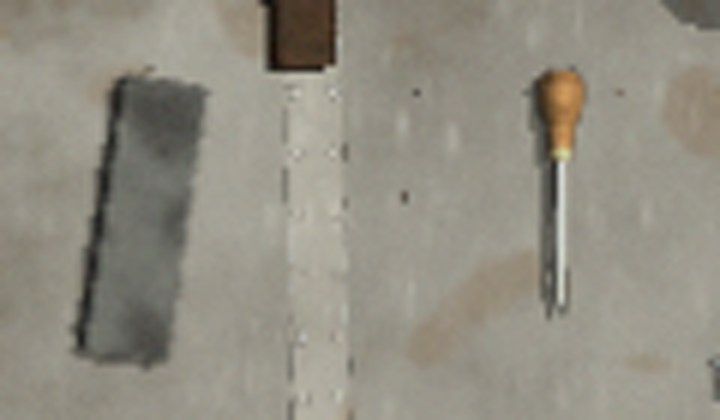

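```bash
python3 - <<'E'
from h import *
A=lambda u,v,z:at('top0',200+u/5,170+v/5,z)
B=lambda u,v,z:at('top0',370+u/6,190+v/6,z)
C=np.array([A(356,54,8),A(777,67,8),A(770,362,8),A(343,351,8)]);print('caddy',C.tolist(),C.mean(0))
print('edges',np.linalg.norm(np.roll(C,-1,0)-C,axis=1))
d=(C[0]+C[3]-C[1]-C[2])/2; print('ang',np.degrees(np.arctan2(-d[0],d[1])), np.degrees(np.arctan2((C[0]+C[1]-C[2]-C[3])[1],(C[0]+C[1]-C[2]-C[3])[0])))
print('bottlebay rim',A(712,141,22),'boxbay',A(706,286,12),'stonebay',A(411,207,12))
S=np.array([B(125,75,21),B(208,85,21),B(168,362,21),B(85,350,21)]);print('stone',S.mean(0),np.linalg.norm(np.roll(S,-1,0)-S,axis=1));d=S[0]+S[1]-S[2]-S[3];print(np.degrees(np.arctan2(d[1],d[0])))
g=B(562,70,10.5);t=B(557,315,6);h=B(562,105,10.5);print('graver',g,t,h,np.linalg.norm(g-t))
X=np.array([A(235,349,14),A(281,352,14),A(268,438,14),A(222,433,14)]);print('box',X.mean(0),np.linalg.norm(np.roll(X,-1,0)-X,axis=1));d=X[0]+X[1]-X[2]-X[3];print(np.degrees(np.arctan2(d[1],d[0])))
print('dropper tip',A(226,184,100),'body top',A(243,190,66))
print('side dropper tip',at('side0',315.5,237,102),'foot',at('side0',316,271,0))
print('polish',at('top0',238,149,79),'turq',A(66,239,95),'yel',A(142,60,95))
E
```

```text
caddy [[573.8, 167.0, 8.0], [565.4, -63.0, 8.0], [405.1, -57.3, 8.0], [412.2, 173.5, 8.0]] [489.125  55.05    8.   ]
edges [230.15334019 160.40130922 230.90918128 161.73067118]
ang -1.926540508184588 -2.170469435092374
bottlebay rim [523.9 -26.1  22. ] boxbay [446.3 -22.8  12. ] stonebay [489.8 136.3  12. ]
stone [ 447.875 -165.175   21.   ] [ 37.694164   125.07485759  37.52026119 124.13806829]
-9.352712367080876
graver [ 513.7 -360.5   10.5] [ 401.9 -356.6    6. ] [ 497.7 -360.    10.5] 111.9584744447691
box [390.    221.975  14.   ] [24.95796466 46.51462136 24.94654285 45.51087782]
-8.561551582759444
dropper tip [497.5 219.  100. ] body top [496.4 217.2  66. ]
side dropper tip [497.5 231.  102. ] foot [498.8 230.    0. ]
polish [647.1 243.5  79. ] turq [470.8 299.9  95. ] yel [560.  262.9  95. ]
```

The stone, graver, box and brown dropper match their given sizes: 37.6x124.6, 112 and 25x46 mm. The caddy columns from left are stone, graver (handle seat at the far end), then well (far) and box nest (near). First move is to the stone.

```bash
cat >> h.py <<'E'
def go(P,yaw=None):
    """yaw = world angle (deg) of tool y; prints turn about tool z, then shift in turned tool axes (m)"""
    from scipy.spatial.transform import Rotation as R
    s=arm.read_state(); M=R.from_quat(s['ee_rot']).as_matrix()
    y0=np.degrees(np.arctan2(M[1,1],M[0,1])); yaw=y0 if yaw is None else yaw
    t=-((yaw-y0+90)%180-90); a=np.radians(y0-t); y=np.array([np.cos(a),np.sin(a),0]); z=np.array([0,0,-1]); x=np.cross(y,z)
    d=np.array(P)-s['position']; print('turn %.1f'%t,'shift mm x %.1f y %.1f z %.1f'%(d@x,d@y,d@z),'|xy| %.0f'%np.hypot(d@x,d@y),'yaw0 %.1f'%y0, 'tilt',M[:2,2].round(3),'pos',s['position'].round(1),'w',s['gripper_width'].__round__(1),'F',s['contact_force'].round(1),'t',s['clock'].__round__(1))
E
python3 - <<'E'
from h import *
go([448,-165,60],80.65)
print(at('top0',200+564/5,170+137/5,12))
E
```

```text
turn 22.3 shift mm x -231.4 y 487.5 z 150.1 |xy| 540 yaw0 103.0 tilt [-0.001  0.002] pos [ 140.4 -608.4  210.1] w 85.7 F [-0.3 -0.5 -0.8] t 0.1
[527.3  53.4  12. ]
```

>>> servo_tool --commands '[[[0,0,0,0,0,0,7],[0,0,0,0,0,0,7],[0,0,0,0,0,0,7],[0,0,0,0,0,0,1.3],[0,-0.0165,0.0348,0,0,0,0],[0,-0.0165,0.0348,0,0,0,0],[0,-0.0165,0.0348,0,0,0,0],[0,-0.0165,0.0348,0,0,0,0],[0,-0.0165,0.0348,0,0,0,0],[0,-0.0165,0.0348,0,0,0,0]]]'

```text
clock: 0.93
position: [272.5, -417.2, 210.9]
ee_rot: [0.08, 0.997, 0.0, -0.0]
contact_force: [0.3, -0.2, -0.9]
gripper_width: 85.5
grasp_force: 0.0
```

>>> servo_tool --commands '[[[0,-0.0165,0.0348,0,0,0,0],[0,-0.0165,0.0348,0,0,0,0],[0,-0.0165,0.0348,0,0,0,0],[0,-0.0165,0.0348,0,0,0,0],[0,-0.0165,0.0348,0.015,0,0,0],[0,-0.0165,0.0348,0.015,0,0,0],[0,-0.0165,0.0348,0.015,0,0,0],[0,-0.0165,0.0348,0.015,0,0,0],[0,0,0,0.03,0,0,0],[0,0,0,0,0,0,0]]]'

```text
clock: 1.77
position: [444.4, -163.2, 116.5]
ee_rot: [0.079, 0.997, 0.001, -0.005]
contact_force: [-1.3, 0.2, -0.4]
gripper_width: 85.2
grasp_force: 0.0
```

```bash
python3 - <<'E'
from h import *
go([448,-165,3],80.65)
E
```

```text
turn 0.3 shift mm x -3.8 y -1.2 z 113.5 |xy| 4 yaw0 81.0 tilt [-0.01   0.002] pos [ 444.4 -163.2  116.5] w 85.2 F [-1.3  0.2 -0.4] t 1.8
```

>>> servo_tool --commands '[[[0,-0.0038,-0.0012,0.03,0,0,0],[0,0,0,0.03,0,0,0],[0,0,0,0.025,0,0,0],[0,0,0,0.015,0,0,0],[0,0,0,0.01,0,0,0],[0,0,0,0,0,0,0],[0,0,0,0,0,0,0]]]'

```text
clock: 2.35
position: [450.8, -168.0, 11.6]
ee_rot: [0.081, 0.997, -0.0, -0.0]
contact_force: [0.0, -0.6, 0.4]
gripper_width: 85.4
grasp_force: 0.0
```

>>> servo_tool --commands '[[[160,0,0,0,0,0,0],[255,0,0,0,0,0,0],[255,0,0,0,0,0,0],[255,0,0,0,0,0,0],[255,0,0,0,0,0,0],[255,0,0,0,0,0,0],[255,0,0,0,0,0,0],[255,0,0,0,0,0,0]]]'

```text
clock: 3.02
position: [450.8, -167.3, 11.1]
ee_rot: [0.081, 0.997, -0.0, -0.0]
contact_force: [0.7, -0.3, 0.1]
gripper_width: 0.3
grasp_force: 0.0
```

```bash
python3 - <<'E'
from h import *
go([448,-165,3],80.65)
print(arm.read_state()['grasp_force'])
snap('side','side1'); crop('side1',280,140,440,240,5)
E
```

```text
turn 0.1 shift mm x 3.2 y 1.8 z 8.1 |xy| 4 yaw0 80.7 tilt [-0.  0.] pos [ 450.8 -167.3   11.1] w 0.3 F [ 0.7 -0.3  0.1] t 3.0
0.0
```

View pics/side1_280_140.png

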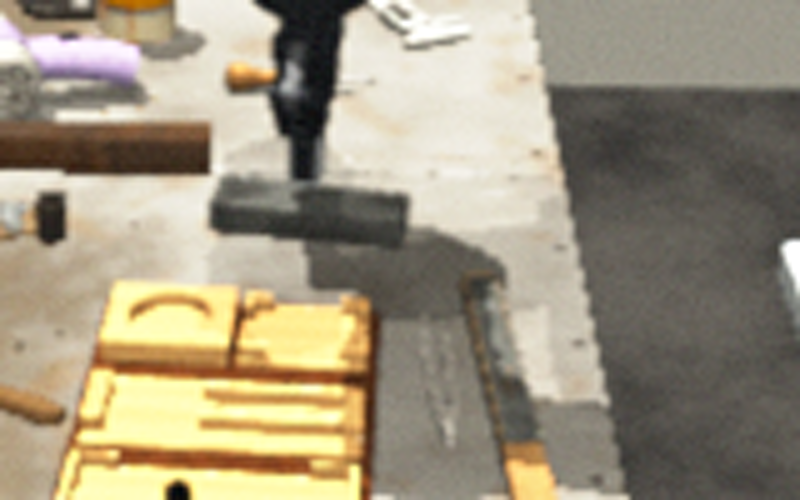

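```bash
python3 - <<'E'
from h import *
C=lambda u,v,z:at('side1',280+u/5,140+v/5,z)
for p in [(225,178),(408,195),(400,220),(212,207)]: print(C(*p,21))
print(px('side1',[450.8,-167.3,11]),px('side1',[450.8,-167.3,21]),px('side0',[448,-165,21]))
crop('side0',280,140,440,240,5); snap('top','top1'); crop('top1',340,170,500,270,5)
E
```

```text
[ 501.5 -185.8   21. ]
[ 383.1 -168.2   21. ]
[ 388.9 -136.5   21. ]
[ 507.6 -147.9   21. ]
[340.4 181.4] [340.4 178.7] [341.3 179.1]
```

View pics/top1_340_170.png

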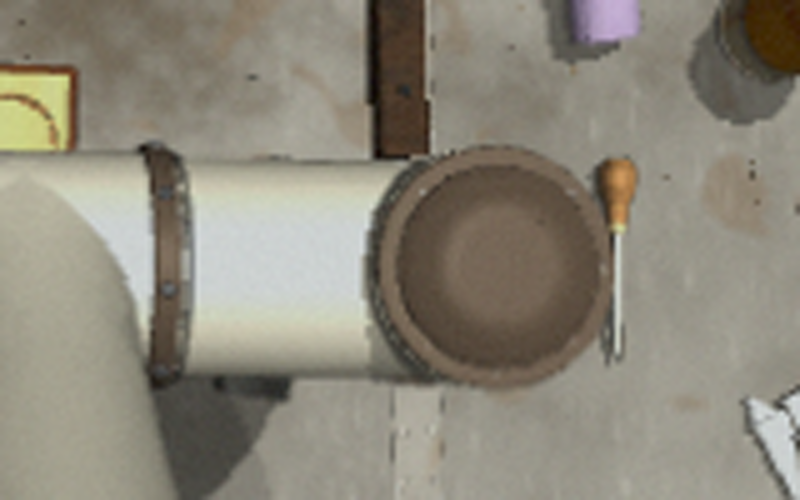

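```bash
python3 - <<'E'
from h import *
a=cv2.imread('pics/side0.png').mean(2); b=cv2.imread('pics/side1.png').mean(2)
for v in range(164,192): print(v,a[v,334:349].astype(int),b[v,334:349].astype(int))
for z in (11,21,31,41): print(z,px('side1',[450.8,-167.3,z]))
E
```

```text
164 [222 220 220 216 220 225 224 224 224 222 221 226 222 222 222] [184  84  22  16  27  13  11  18  20  15  35 134 211 228 230]
165 [215 217 217 220 223 221 224 223 223 226 225 228 223 225 222] [197 114  31  23  32  32  27  21  18  25  63 176 228 231 229]
166 [212 214 218 220 221 196 202 219 222 225 228 224 224 224 223] [219 151  49  29  28  28  31  26  19  26  78 194 233 231 230]
167 [216 216 218 219 222 213 215 223 226 223 225 224 224 225 226] [206 171 133  96  47  27  23  22  23  61  98 195 231 231 232]
168 [216 216 214 216 218 219 222 223 223 221 222 223 224 223 222] [192 188 183 145  67  30  34  30  39  88 119 194 229 230 229]
169 [214 213 218 219 221 220 222 222 222 223 224 221 222 222 222] [193 198 193 157  75  28  28  30  39  97 125 182 220 230 226]
170 [214 216 215 217 217 219 219 215 217 221 220 222 221 218 218] [193 196 197 156  76  30  18  24  44 100 137 177 208 220 225]
171 [221 223 221 221 223 224 222 223 222 222 223 221 222 221 221] [199 201 199 163  78  26  24  27  47  99 135 179 202 207 221]
172 [227 225 225 224 225 227 229 229 228 227 225 225 224 225 224] [204 208 2
[... 1731 characters left out ...]
9 101  97  92  82  75  75  60  44  44  45  46  47  45  44] [125  87  79  77  72  66  61  46  44  45  45  47  41  47  44]
188 [201 188 188 184 183 184 181 153 112  99  99  96  90  86  80] [178 161 164 165 163 161 127  84  79  71  73  68  66  69  72]
189 [208 209 203 206 204 212 211 203 189 188 187 188 187 179 181] [187 184 185 187 185 186 147  93  93  94  89  86  86 104 106]
190 [205 206 198 200 202 208 211 211 209 208 208 206 207 206 206] [183 181 175 181 180 184 149  97  85  88  90  90  89  95 114]
191 [207 202 199 200 206 211 213 215 214 212 211 205 204 200 205] [181 180 180 178 181 189 179 135  94  92  91  90  87  92  89]
11 [340.4 181.4]
21 [340.4 178.7]
31 [340.5 176. ]
41 [340.5 173.3]
```

```bash
python3 - <<'E'
from h import *
for z in (200,300,400): print(z,at('top1',439,223,z))
for v in (160,166,175.5): 
  for z in (11,32,60): print(v,z,at('side1',340.5,v,z))
E
```

```text
200 [ 453.6 -226.6  200. ]
300 [ 452.4 -193.2  300. ]
400 [ 451.2 -159.8  400. ]
160 11 [ 453.6 -319.4   11. ]
160 32 [ 453. -278.   32.]
160 60 [ 452.2 -222.7   60. ]
166 11 [ 452.7 -273.5   11. ]
166 32 [ 452.1 -233.7   32. ]
166 60 [ 451.4 -180.6   60. ]
175.5 11 [ 451.2 -206.2   11. ]
175.5 32 [ 450.7 -168.8   32. ]
175.5 60 [ 450.  -118.9   60. ]
```

>>> servo_tool --commands '[[[70,0,0,0,0,0,0],[70,0,0,0,0,0,0],[70,0,0,0,0,0,0],[70,0,0,0,0,0,0]]]'

```text
clock: 3.45
position: [450.9, -167.3, 11.1]
ee_rot: [0.081, 0.997, -0.0, -0.0]
contact_force: [-1.0, -0.4, 0.4]
gripper_width: 47.7
grasp_force: 0.0
```

```bash
python3 - <<'E'
from h import *
go([448,-165,3],80.65); snap('side','side2'); crop('side2',310,130,390,190,10)
E
```

```text
turn 0.0 shift mm x 3.2 y 1.8 z 8.1 |xy| 4 yaw0 80.7 tilt [-0. -0.] pos [ 450.9 -167.3   11.1] w 47.7 F [-1.  -0.4  0.4] t 3.5
```

View pics/side2_310_130.png

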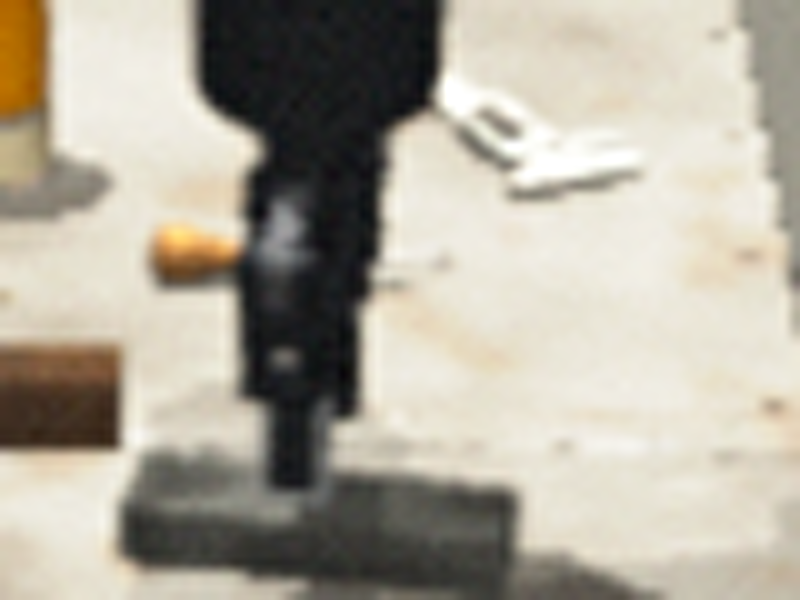

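The tip is at crop (290,487), about 27 mm above the stated TCP height and still above the stone. The fingers closed over the stone, so real tip heights are about 20 mm above the reading. I descend in steps.

>>> servo_tool --commands '[[[30,0.0032,0.003,0,0,0,0],[30,0,0,0,0,0,0],[30,0,0,0.01,0,0,0],[30,0,0,0.007,0,0,0],[30,0,0,0.006,0,0,0],[30,0,0,0,0,0,0],[30,0,0,0,0,0,0]]]'

```text
clock: 4.08
position: [447.8, -163.8, -12.3]
ee_rot: [0.081, 0.997, -0.0, -0.001]
contact_force: [0.7, -0.6, -0.2]
gripper_width: 75.3
grasp_force: 0.0
```

>>> servo_tool --commands '[[[30,0,0,0.003,0,0,0],[30,0,0,0.003,0,0,0],[30,0,0,0,0,0,0]]]'

```text
clock: 4.33
position: [447.9, -163.8, -18.3]
ee_rot: [0.081, 0.997, 0.0, -0.0]
contact_force: [-0.3, -0.0, 0.4]
gripper_width: 75.5
grasp_force: 0.0
```

>>> servo_tool --commands '[[[100,0,0,0,0,0,0],[140,0,0,0,0,0,0],[140,0,0,0,0,0,0],[140,0,0,0,0,0,0],[140,0,0,0,0,0,0]]]'

```text
clock: 4.75
position: [448.3, -164.0, -17.7]
ee_rot: [0.081, 0.997, -0.0, 0.0]
contact_force: [-0.3, -1.1, 1.1]
gripper_width: 38.7
grasp_force: 0.8
```

```bash
python3 - <<'E'
from h import *
go([448,-165,3],80.65); snap('side','side3'); crop('side3',310,130,390,190,10)
E
```

```text
turn 0.0 shift mm x 0.1 y -1.0 z -20.7 |xy| 1 yaw0 80.7 tilt [ 0. -0.] pos [ 448.3 -164.   -17.7] w 38.7 F [-0.3 -1.1  1.1] t 4.8
```

View pics/side3_310_130.png

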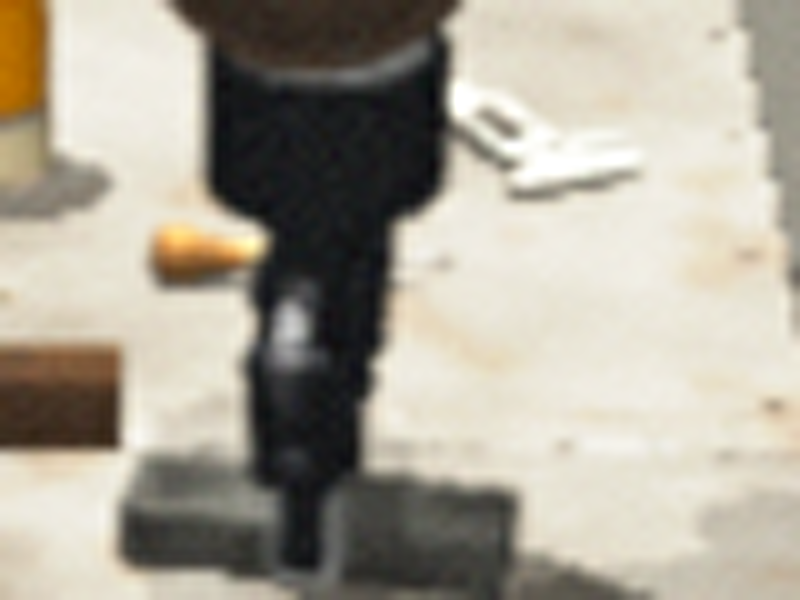

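>>> servo_tool --commands '[[[255,0,0,0,0,0,0],[255,0,0,0,0,0,0],[255,0,0,-0.01,0,0,0],[255,0,0,-0.03,0,0,0],[255,0,0,-0.03,0,0,0],[255,0,0,-0.02,0,0,0],[255,0,0,0,0,0,-7.1],[255,0,0,0,0,0,-0.2],[255,0,0,0,0,0,0]]]'

```text
clock: 5.55
position: [447.1, -163.6, 71.4]
ee_rot: [0.019, 1.0, 0.0, -0.001]
contact_force: [-0.8, -0.1, -2.7]
gripper_width: 37.0
grasp_force: 61.0
```

```bash
python3 - <<'E'
from h import *
go([491,136,60],88)
E
```

```text
turn -0.2 shift mm x -33.4 y 300.9 z 11.4 |xy| 303 yaw0 87.8 tilt [-0.002  0.001] pos [ 447.1 -163.6   71.4] w 37.0 F [-0.8 -0.1 -2.7] t 5.5
```

>>> servo_tool --commands '[[[255,-0.0037,0.0334,0,0,0,0],[255,-0.0037,0.0334,0,0,0,0],[255,-0.0037,0.0334,0,0,0,0],[255,-0.0037,0.0334,0,0,0,0],[255,-0.0037,0.0334,0,0,0,0],[255,-0.0037,0.0334,0,0,0,0],[255,-0.0037,0.0334,0,0,0,0],[255,-0.0037,0.0334,0,0,0,0],[255,-0.0037,0.0334,0,0,0,0],[255,0,0,0,0,0,0]]]'

```text
clock: 6.38
position: [493.4, 140.4, 71.0]
ee_rot: [0.016, 1.0, 0.0, 0.001]
contact_force: [0.6, -0.3, -1.9]
gripper_width: 36.8
grasp_force: 61.4
```

```bash
python3 - <<'E'
from h import *
go([491,136,-5],88)
E
```

```text
turn 0.2 shift mm x 2.3 y -4.5 z 76.0 |xy| 5 yaw0 88.2 tilt [0.001 0.001] pos [493.4 140.4  71. ] w 36.8 F [ 0.6 -0.3 -1.9] t 6.4
```

>>> servo_tool --commands '[[[255,0.002,-0.004,0.02,0,0,0],[255,0,0,0.02,0,0,0],[255,0,0,0.01,0,0,0],[255,0,0,0,0,0,0],[255,0,0,0,0,0,0]]]'

```text
clock: 6.8
position: [489.5, 131.0, 21.2]
ee_rot: [0.018, 1.0, -0.001, -0.001]
contact_force: [0.5, 1.0, -2.8]
gripper_width: 36.7
grasp_force: 61.3
```

```bash
python3 - <<'E'
from h import *
go([491,136,-5],88)
E
```

```text
turn -0.1 shift mm x -1.4 y 5.0 z 26.2 |xy| 5 yaw0 87.9 tilt [-0.002 -0.002] pos [489.5 131.   21.2] w 36.7 F [ 0.5  1.  -2.8] t 6.8
```

>>> servo_tool --commands '[[[255,-0.001,0.0045,0,0,0,0],[255,0,0,0.01,0,0,0],[255,0,0,0.006,0,0,0],[255,0,0,0,0,0,0],[255,0,0,0,0,0,0]]]'

```text
clock: 7.22
position: [490.6, 135.7, 5.7]
ee_rot: [0.018, 1.0, -0.0, -0.0]
contact_force: [-0.6, -0.0, -2.8]
gripper_width: 36.7
grasp_force: 61.4
```

>>> servo_tool --commands '[[[255,0,0,0.004,0,0,0],[255,0,0,0.003,0,0,0],[255,0,0,0.003,0,0,0],[255,0,0,0,0,0,0]]]'

```text
clock: 7.55
position: [490.5, 135.7, -4.5]
ee_rot: [0.018, 1.0, -0.0, -0.001]
contact_force: [0.1, 0.9, -3.1]
gripper_width: 36.4
grasp_force: 61.4
```

```bash
python3 - <<'E'
from h import *
go([491,136,-5],88)
E
```

```text
turn -0.0 shift mm x -0.5 y 0.4 z 0.5 |xy| 1 yaw0 88.0 tilt [-0.001 -0.001] pos [490.5 135.7  -4.5] w 36.4 F [ 0.1  0.9 -3.1] t 7.5
```

>>> servo_tool --commands '[[[255,0,0,0.0015,0,0,0],[255,0,0,0.001,0,0,0],[120,0,0,0,0,0,0],[60,0,0,0,0,0,0],[60,0,0,0,0,0,0],[60,0,0,-0.01,0,0,0],[60,0,0,-0.03,0,0,0],[60,0,0,-0.04,0,0,0],[60,0,0,-0.03,0,0,0],[60,0,0,0,0,0,0]]]'

```text
clock: 8.38
position: [495.4, 138.1, 111.0]
ee_rot: [0.017, 1.0, 0.003, 0.007]
contact_force: [0.5, 0.6, -0.3]
gripper_width: 65.5
grasp_force: 0.0
```

```bash
python3 - <<'E'
from h import *
go([498,-360,90],87.8)
E
```

```text
turn 0.3 shift mm x -21.7 y -497.6 z 21.0 |xy| 498 yaw0 88.1 tilt [0.013 0.006] pos [495.4 138.1 111. ] w 65.5 F [ 0.5  0.6 -0.3] t 8.4
```

>>> servo_tool --commands '[[[60,-0.001,-0.0332,0,0,0,0],[60,-0.001,-0.0332,0,0,0,0],[60,-0.001,-0.0332,0,0,0,0],[60,-0.001,-0.0332,0,0,0,0],[60,-0.001,-0.0332,0,0,0,0],[60,-0.001,-0.0332,0,0,0,0],[60,-0.001,-0.0332,0,0,0,0],[60,-0.001,-0.0332,0,0,0,0],[60,-0.001,-0.0332,0,0,0,0],[60,-0.001,-0.0332,0,0,0,0]]]'

```text
clock: 9.22
position: [489.2, -197.9, 104.3]
ee_rot: [0.017, 1.0, -0.0, 0.0]
contact_force: [-0.3, 0.4, -0.7]
gripper_width: 65.3
grasp_force: 0.0
```

>>> servo_tool --commands '[[[60,-0.001,-0.0332,0,0,0,0],[60,-0.001,-0.0332,0,0,0,0],[60,-0.001,-0.0332,0,0,0,0],[60,-0.001,-0.0332,0,0,0,0],[60,-0.001,-0.0332,0,0,0,0],[60,0,0,0,0,0,0],[60,0,0,0,0,0,0],[60,0,0,0,0,0,0]]]'

```text
clock: 9.88
position: [488.2, -362.1, 103.6]
ee_rot: [0.018, 1.0, 0.0, -0.0]
contact_force: [0.1, -0.3, 0.6]
gripper_width: 65.2
grasp_force: 0.0
```

```bash
python3 - <<'E'
from h import *
go([497,-360,-18],88)
snap('top','top2'); crop('top2',260,170,360,245,6)
E
```

```text
turn -0.0 shift mm x -8.7 y 2.4 z 121.6 |xy| 9 yaw0 88.0 tilt [-0.  0.] pos [ 488.2 -362.1  103.6] w 65.2 F [ 0.1 -0.3  0.6] t 9.9
```

View pics/top2_260_170.png

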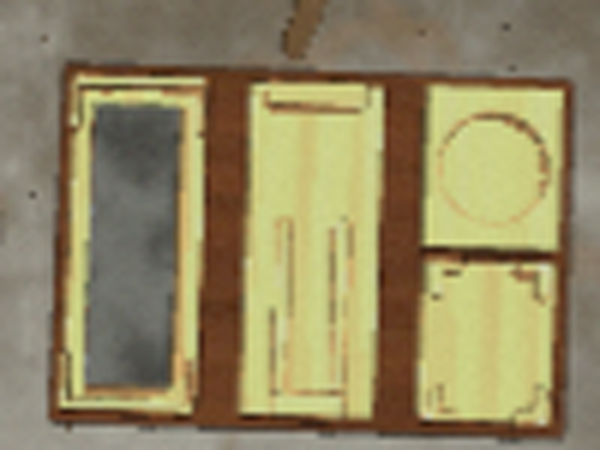

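The stone sits centred in its nest, crop (132,247). Next is the graver.

>>> servo_tool --commands '[[[60,-0.0095,0.0024,0.02,0,0,0],[60,0,0,0.03,0,0,0],[60,0,0,0.03,0,0,0],[60,0,0,0.02,0,0,0],[60,0,0,0.01,0,0,0],[60,0,0,0.006,0,0,0],[60,0,0,0,0,0,0],[60,0,0,0,0,0,0]]]'

```text
clock: 10.6
position: [499.2, -360.2, -11.2]
ee_rot: [0.017, 1.0, -0.0, 0.001]
contact_force: [-0.1, -1.0, 1.2]
gripper_width: 65.0
grasp_force: 0.0
```

>>> servo_tool --commands '[[[60,0,0,0.004,0,0,0],[60,0,0,0.002,0,0,0],[60,0,0,0,0,0,0],[140,0,0,0,0,0,0],[180,0,0,0,0,0,0],[255,0,0,0,0,0,0],[255,0,0,0,0,0,0],[255,0,0,0,0,0,0],[255,0,0,0,0,0,0]]]'

```text
clock: 11.35
position: [498.5, -360.4, -18.0]
ee_rot: [0.017, 1.0, -0.0, 0.0]
contact_force: [-0.0, 0.9, 1.1]
gripper_width: 18.9
grasp_force: 60.4
```

```bash
python3 - <<'E'
from h import *
go([497,-360,-18],88)
E
```

```text
turn 0.0 shift mm x 1.5 y 0.3 z 0.0 |xy| 2 yaw0 88.0 tilt [ 0.001 -0.   ] pos [ 498.5 -360.4  -18. ] w 18.9 F [-0.   0.9  1.1] t 11.3
```

>>> servo_tool --commands '[[[255,0,0,-0.01,0,0,0],[255,0,0,-0.02,0,0,0],[255,0,0,-0.03,0,0,0],[255,0,0,-0.02,0,0,0],[255,-0.0015,0.0345,0,0,0,0],[255,-0.0015,0.0345,0,0,0,0],[255,-0.0015,0.0345,0,0,0,0],[255,-0.0015,0.0345,0,0,0,0],[255,-0.0015,0.0345,0,0,0,0],[255,-0.0015,0.0345,0,0,0,0]]]'

```text
clock: 12.18
position: [514.1, -152.1, 62.2]
ee_rot: [0.018, 1.0, 0.0, 0.0]
contact_force: [0.3, 0.4, -0.1]
gripper_width: 19.1
grasp_force: 60.1
```

>>> servo_tool --commands '[[[255,-0.0015,0.0345,0,0,0,0],[255,-0.0015,0.0345,0,0,0,0],[255,-0.0015,0.0345,0,0,0,0],[255,-0.0015,0.0345,0,0,0,0],[255,-0.0015,0.0345,0,0,0,0],[255,-0.0015,0.0345,0,0,0,0],[255,0,0,0,0,0,0],[255,0,0,0,0,0,0],[255,0,0,0,0,0,0]]]'

```text
clock: 12.93
position: [530.2, 52.9, 61.8]
ee_rot: [0.017, 1.0, -0.0, -0.0]
contact_force: [-0.1, -0.7, 0.2]
gripper_width: 19.2
grasp_force: 60.1
```

```bash
python3 - <<'E'
from h import *
go([528.5,53.5,-5.5],88)
snap('side','side4'); crop('side4',270,150,370,225,8)
E
```

```text
turn 0.0 shift mm x 1.7 y 0.6 z 67.3 |xy| 2 yaw0 88.0 tilt [-0. -0.] pos [530.2  52.9  61.8] w 19.2 F [-0.1 -0.7  0.2] t 12.9
```

View pics/side4_270_150.png

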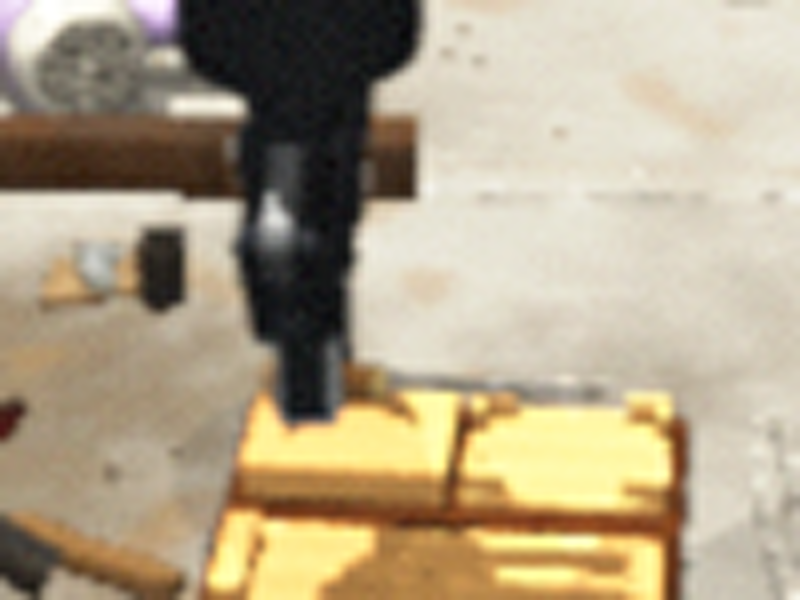

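Graver is held level, blade along (390–590, 380) in the crop. Lowering it.

>>> servo_tool --commands '[[[255,0.0017,0.0005,0.02,0,0,0],[255,0,0,0.02,0,0,0],[255,0,0,0.01,0,0,0],[255,0,0,0.005,0,0,0],[255,0,0,0,0,0,0],[255,0,0,0,0,0,0]]]'

```text
clock: 13.48
position: [529.4, 53.0, 7.0]
ee_rot: [0.018, 1.0, -0.0, 0.0]
contact_force: [-0.4, -0.3, 0.2]
gripper_width: 19.2
grasp_force: 60.1
```

```bash
python3 - <<'E'
from h import *
go([528.5,53.5,-5.5],88)
E
```

```text
turn -0.0 shift mm x 0.9 y 0.5 z 12.5 |xy| 1 yaw0 88.0 tilt [ 0. -0.] pos [529.4  53.    7. ] w 19.2 F [-0.4 -0.3  0.2] t 13.5
```

>>> servo_tool --commands '[[[255,0.0009,0.0005,0.006,0,0,0],[255,0,0,0.004,0,0,0],[255,0,0,0.0025,0,0,0],[255,0,0,0,0,0,0],[255,0,0,0,0,0,0]]]'

```text
clock: 13.9
position: [528.1, 54.1, -5.9]
ee_rot: [0.017, 1.0, 0.0, 0.0]
contact_force: [-0.3, -1.4, -0.2]
gripper_width: 19.2
grasp_force: 60.2
```

>>> servo_tool --commands '[[[170,0,0,0,0,0,0],[110,0,0,0,0,0,0],[110,0,0,0,0,0,0],[110,0,0,0,0,0,0],[110,0,0,-0.01,0,0,0],[110,0,0,-0.03,0,0,0],[110,0,0,-0.04,0,0,0],[110,0,0,-0.04,0,0,0],[60,0,0,0,0,0,0],[60,0,0,0,0,0,0]]]'

```text
clock: 14.73
position: [529.8, 54.7, 117.7]
ee_rot: [0.017, 1.0, 0.001, 0.003]
contact_force: [0.1, -0.1, -1.1]
gripper_width: 65.4
grasp_force: 0.0
```

```bash
python3 - <<'E'
from h import *
go([390,222,110],81.4)
E
```

```text
turn 6.6 shift mm x 163.3 y 144.5 z 7.7 |xy| 218 yaw0 88.0 tilt [0.007 0.003] pos [529.8  54.7 117.7] w 65.4 F [ 0.1 -0.1 -1.1] t 14.7
```

>>> servo_tool --commands '[[[60,0,0,0,0,0,6.6],[60,0.0272,0.0241,0,0,0,0],[60,0.0272,0.0241,0,0,0,0],[60,0.0272,0.0241,0,0,0,0],[60,0.0272,0.0241,0,0,0,0],[60,0.0272,0.0241,0,0,0,0],[60,0.0272,0.0241,0,0,0,0],[60,0,0,0,0,0,0],[60,0,0,0,0,0,0]]]'

```text
clock: 15.48
position: [386.7, 222.1, 113.5]
ee_rot: [0.073, 0.997, -0.001, -0.001]
contact_force: [0.3, -0.5, -0.3]
gripper_width: 65.5
grasp_force: 0.0
```

```bash
python3 - <<'E'
from h import *
go([390,222,-19],81.4)
snap('top','top3'); crop('top3',260,170,360,245,6)
E
```

```text
turn 0.2 shift mm x -3.3 y 0.4 z 132.5 |xy| 3 yaw0 81.6 tilt [-0.001 -0.001] pos [386.7 222.1 113.5] w 65.5 F [ 0.3 -0.5 -0.3] t 15.5
```

View pics/top3_260_170.png

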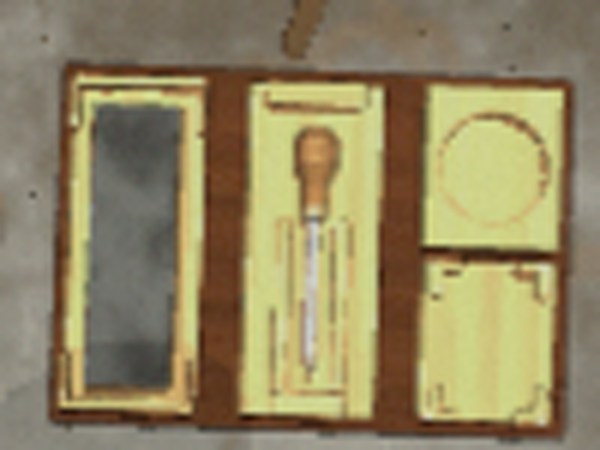

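The graver lies in its channel with the handle at (317,165). The box nest has short corner legs of about 12 mm, so the fingers fit. Picking the box.

>>> servo_tool --commands '[[[60,-0.0033,0.0004,0.03,0,0,0],[60,0,0,0.035,0,0,0],[60,0,0,0.03,0,0,0],[60,0,0,0.02,0,0,0],[60,0,0,0.01,0,0,0],[60,0,0,0,0,0,0],[60,0,0,0,0,0,0]]]'

```text
clock: 16.12
position: [391.9, 219.9, -11.6]
ee_rot: [0.076, 0.997, -0.001, -0.001]
contact_force: [0.6, 0.6, 0.5]
gripper_width: 65.3
grasp_force: 0.0
```

>>> servo_tool --commands '[[[60,0,0,0.004,0,0,0],[60,0,0,0.003,0,0,0],[60,0,0,0,0,0,0],[140,0,0,0,0,0,0],[160,0,0,0,0,0,0],[255,0,0,0,0,0,0],[255,0,0,0,0,0,0],[255,0,0,0,0,0,0],[255,0,0,0,0,0,0]]]'

```text
clock: 16.87
position: [391.9, 221.6, -17.2]
ee_rot: [0.075, 0.997, 0.0, 0.0]
contact_force: [-1.0, -0.5, 5.5]
gripper_width: 24.0
grasp_force: 59.3
```

```bash
python3 - <<'E'
from h import *
go([390,222,-19],81.4)
E
```

```text
turn 0.0 shift mm x 1.9 y 0.1 z 1.8 |xy| 2 yaw0 81.4 tilt [0.001 0.001] pos [391.9 221.6 -17.2] w 24.0 F [-1.  -0.5  5.5] t 16.9
```

>>> servo_tool --commands '[[[255,0,0,-0.01,0,0,0],[255,0,0,-0.02,0,0,0],[255,0,0,-0.03,0,0,0],[255,0,0,-0.015,0,0,0],[255,0,0,0,0,0,-6.6],[255,0,0,0,0,0,0],[255,0,0,0,0,0,0]]]'

```text
clock: 17.45
position: [391.3, 221.1, 57.1]
ee_rot: [0.019, 1.0, 0.0, -0.0]
contact_force: [-1.5, 0.2, -0.7]
gripper_width: 24.0
grasp_force: 59.0
```

```bash
python3 - <<'E'
from h import *
go([448.5,-23.3,-4],88)
E
```

```text
turn -0.2 shift mm x -65.7 y -242.2 z 61.1 |xy| 251 yaw0 87.8 tilt [-0.  0.] pos [391.3 221.1  57.1] w 24.0 F [-1.5  0.2 -0.7] t 17.4
```

>>> servo_tool --commands '[[[255,-0.0094,-0.0346,0,0,0,0],[255,-0.0094,-0.0346,0,0,0,0],[255,-0.0094,-0.0346,0,0,0,0],[255,-0.0094,-0.0346,0,0,0,0],[255,-0.0094,-0.0346,0,0,0,0],[255,-0.0094,-0.0346,0,0,0,0],[255,-0.0094,-0.0346,0,0,0,0],[255,0,0,0.01,0,0,0],[255,0,0,0.01,0,0,0],[255,0,0,0,0,0,0]]]'

```text
clock: 18.28
position: [446.8, -24.5, 34.8]
ee_rot: [0.02, 1.0, -0.001, -0.003]
contact_force: [-0.4, -0.0, 0.6]
gripper_width: 24.3
grasp_force: 59.1
```

>>> servo_tool --commands '[[[255,0,0,0.01,0,0,0],[255,0,0,0,0,0,0],[255,0,0,0,0,0,0]]]'

```text
clock: 18.53
position: [448.4, -22.9, 26.7]
ee_rot: [0.018, 1.0, -0.0, -0.001]
contact_force: [0.5, -1.2, -0.6]
gripper_width: 24.1
grasp_force: 59.1
```

```bash
python3 - <<'E'
from h import *
go([448.5,-23.3,-4],88)
E
```

```text
turn -0.0 shift mm x -0.1 y -0.4 z 30.7 |xy| 0 yaw0 88.0 tilt [-0.002 -0.001] pos [448.4 -22.9  26.7] w 24.1 F [ 0.5 -1.2 -0.6] t 18.5
```

>>> servo_tool --commands '[[[255,0,0,0.01,0,0,0],[255,0,0,0.01,0,0,0],[255,0,0,0.006,0,0,0],[255,0,0,0.004,0,0,0],[255,0,0,0.001,0,0,0],[255,0,0,0,0,0,0]]]'

```text
clock: 19.03
position: [449.0, -22.9, -3.8]
ee_rot: [0.017, 1.0, -0.0, -0.0]
contact_force: [0.9, 0.3, -1.3]
gripper_width: 24.2
grasp_force: 59.1
```

>>> servo_tool --commands '[[[150,0,0,0,0,0,0],[130,0,0,0,0,0,0],[130,0,0,0,0,0,0],[130,0,0,-0.01,0,0,0],[130,0,0,-0.02,0,0,0],[130,0,0,-0.04,0,0,0],[130,0,0,-0.04,0,0,0],[80,0,0,-0.03,0,0,0],[80,0,0,0,0,0,0],[80,0,0,0,0,0,0]]]'

```text
clock: 19.87
position: [450.1, -22.7, 138.3]
ee_rot: [0.018, 1.0, 0.001, 0.003]
contact_force: [1.1, -0.2, -0.2]
gripper_width: 58.9
grasp_force: 0.0
```

```bash
python3 - <<'E'
from h import *
crop('side0',220,230,350,305,6)
go([497,218,130],150)
E
```

```text
turn -62.0 shift mm x -231.9 y 79.7 z 8.3 |xy| 245 yaw0 88.0 tilt [0.006 0.002] pos [450.1 -22.7 138.3] w 58.9 F [ 1.1 -0.2 -0.2] t 19.9
```

View pics/side0_220_230.png

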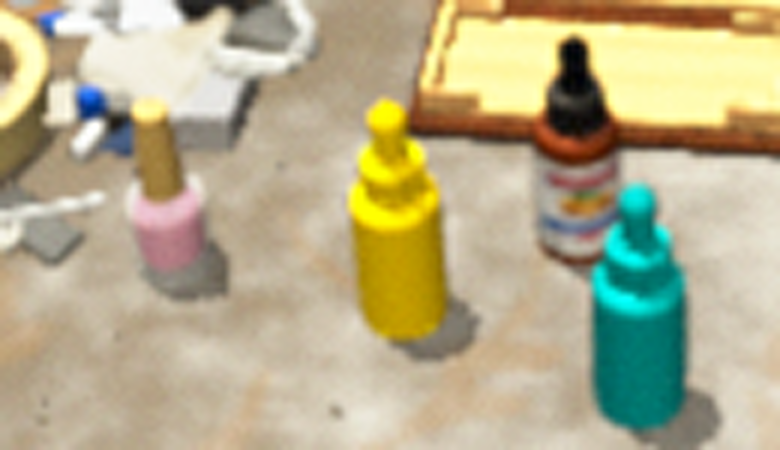

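The dropper is the brown bottle, bulb tip at crop (573,38) and foot at (575,262), centre about (497,221). The turquoise and yellow ones stay well clear of a 150° closing line.

>>> servo_tool --commands '[[[45,0,0,0,0,0,-7],[45,0,0,0,0,0,-7],[45,0,0,0,0,0,-7],[45,0,0,0,0,0,-7],[45,0,0,0,0,0,-7],[45,0,0,0,0,0,-7],[45,0,0,0,0,0,-7],[45,0,0,0,0,0,-7],[45,0,0,0,0,0,-6],[45,0,0,0,0,0,0]]]'

```text
clock: 20.7
position: [447.8, -23.3, 134.7]
ee_rot: [-0.501, 0.866, 0.001, -0.002]
contact_force: [-0.5, -0.3, -0.3]
gripper_width: 70.7
grasp_force: 0.0
```

```bash
python3 - <<'E'
from h import *
go([497,221,130],150); print(arm.read_state()['joints'])
E
```

```text
turn 0.1 shift mm x -236.2 y 79.6 z 4.7 |xy| 249 yaw0 150.1 tilt [-0.003 -0.001] pos [447.8 -23.3 134.7] w 70.7 F [-0.5 -0.3 -0.3] t 20.7
[ 3.12051358e-01  1.63948405e-01 -5.16290886e-01 -4.90484320e-04
 -8.93819765e-01 -8.34133966e-01]
```

>>> servo_tool --commands '[[[45,-0.0295,0.01,0,0,0,0],[45,-0.0295,0.01,0,0,0,0],[45,-0.0295,0.01,0,0,0,0],[45,-0.0295,0.01,0,0,0,0],[45,-0.0295,0.01,0,0,0,0],[45,-0.0295,0.01,0,0,0,0],[45,-0.0295,0.01,0,0,0,0],[45,-0.0295,0.01,0,0,0,0],[45,0,0,0,0,0,0],[45,0,0,0,0,0,0]]]'

```text
clock: 21.53
position: [497.1, 222.2, 134.6]
ee_rot: [-0.5, 0.866, -0.0, -0.001]
contact_force: [0.4, 0.0, 0.0]
gripper_width: 70.5
grasp_force: 0.0
```

```bash
python3 - <<'E'
from h import *
go([497,221,33],150); snap('side','side5'); snap('top','top5')
a=cv2.imread('pics/side5.png')[130:300,220:400]; b=cv2.imread('pics/top5.png')[170:270,200:360]
a=cv2.resize(a,None,fx=3,fy=3,interpolation=2); b=cv2.resize(b,(408,255),interpolation=2)
o=np.zeros((510,a.shape[1]+0,3),np.uint8); o[:a.shape[0],:a.shape[1]]=a
o=np.hstack([a, np.vstack([cv2.resize(b,(256,160)),np.zeros((350,256,3),np.uint8)])]); cv2.imwrite('pics/combo5.png',o)
E
```

```text
turn -0.0 shift mm x 1.1 y -0.5 z 101.6 |xy| 1 yaw0 150.0 tilt [-0.002 -0.002] pos [497.1 222.2 134.6] w 70.5 F [0.4 0.  0. ] t 21.5
```

View pics/combo5.png

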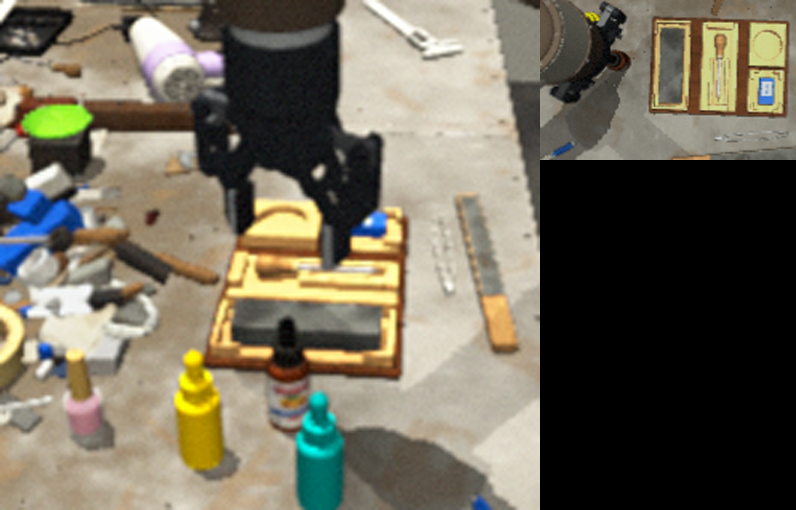

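The blue box lies in its nest (inset at (767,90)). The gripper is centred over the dropper, bulb at (288,320), with room between the fingers. Descending.

>>> servo_tool --commands '[[[45,0.001,-0.0005,0.02,0,0,0],[45,0,0,0.03,0,0,0],[45,0,0,0.02,0,0,0],[45,0,0,0.015,0,0,0],[45,0,0,0.01,0,0,0],[45,0,0,0,0,0,0],[45,0,0,0,0,0,0]]]'

```text
clock: 22.22
position: [497.7, 219.5, 41.2]
ee_rot: [-0.499, 0.866, -0.0, -0.0]
contact_force: [0.0, 0.2, 0.4]
gripper_width: 70.2
grasp_force: 0.0
```

>>> servo_tool --commands '[[[45,0,0,0.004,0,0,0],[45,0,0,0.003,0,0,0],[45,0,0,0.002,0,0,0],[45,0,0,0,0,0,0]]]'

```text
clock: 22.55
position: [497.5, 220.2, 32.1]
ee_rot: [-0.5, 0.866, 0.0, 0.0]
contact_force: [0.3, 0.3, -0.0]
gripper_width: 70.6
grasp_force: 0.0
```

```bash
python3 - <<'E'
from h import *
go([497,221,30],150)
E
```

```text
turn -0.0 shift mm x -0.4 y 0.9 z 2.1 |xy| 1 yaw0 150.0 tilt [-0.  0.] pos [497.5 220.2  32.1] w 70.6 F [ 0.3  0.3 -0. ] t 22.6
```

>>> servo_tool --commands '[[[45,0,0,0.003,0,0,0],[45,0,0,0.003,0,0,0],[45,0,0,0,0,0,0]]]'

```text
clock: 22.8
position: [497.2, 220.0, 25.5]
ee_rot: [-0.5, 0.866, -0.0, -0.001]
contact_force: [-0.5, -0.8, -0.8]
gripper_width: 70.7
grasp_force: 0.0
```

>>> servo_tool --commands '[[[100,0,0,0,0,0,0],[130,0,0,0,0,0,0],[150,0,0,0,0,0,0],[160,0,0,0,0,0,0],[255,0,0,0,0,0,0],[255,0,0,0,0,0,0],[255,0,0,0,0,0,0]]]'

```text
clock: 23.38
position: [497.8, 220.4, 26.6]
ee_rot: [-0.5, 0.866, 0.0, 0.0]
contact_force: [-1.2, -0.3, 4.4]
gripper_width: 29.5
grasp_force: 59.1
```

```bash
python3 - <<'E'
from h import *
go([524.5,-26.3,100],150)
E
```

```text
turn 0.0 shift mm x 200.3 y -146.4 z -73.4 |xy| 248 yaw0 150.0 tilt [0.001 0.   ] pos [497.8 220.4  26.6] w 29.5 F [-1.2 -0.3  4.4] t 23.4
```

>>> servo_tool --commands '[[[255,0,0,-0.01,0,0,0],[255,0,0,-0.02,0,0,0],[255,0,0,-0.02,0,0,0],[255,0,0,-0.015,0,0,0],[255,0.0143,-0.0105,0,0,0,0],[255,0.0286,-0.0209,0,0,0,0],[255,0.0286,-0.0209,0,0,0,0],[255,0.0286,-0.0209,0,0,0,0],[255,0.0286,-0.0209,0,0,0,0],[255,0.0286,-0.0209,0,0,0,0]]]'

```text
clock: 24.22
position: [518.3, 24.9, 91.5]
ee_rot: [-0.5, 0.866, 0.0, 0.0]
contact_force: [0.5, 0.1, -0.0]
gripper_width: 29.6
grasp_force: 59.4
```

>>> servo_tool --commands '[[[255,0.0286,-0.0209,0,0,0,0],[255,0.0143,-0.0105,0,0,0,0],[255,0,0,0,0,0,0],[255,0,0,0,0,0,0],[255,0,0,0,0,0,0]]]'

```text
clock: 24.63
position: [524.2, -26.1, 91.2]
ee_rot: [-0.5, 0.866, 0.0, 0.0]
contact_force: [0.3, 0.3, -0.6]
gripper_width: 29.4
grasp_force: 59.4
```

```bash
python3 - <<'E'
from h import *
go([524.5,-26.3,39],150); snap('side','side6'); crop('side6',250,110,390,215,5)
P=arm.read_state()['position']; 
for z in (65-0,): print(px('side6',[P[0],P[1],z]),px('side6',[524.5,-26.3,22]))
E
```

```text
turn -0.0 shift mm x 0.0 y -0.4 z 52.2 |xy| 0 yaw0 150.0 tilt [-0.  0.] pos [524.2 -26.1  91.2] w 29.4 F [ 0.3  0.3 -0.6] t 24.6
[313.6 189.6] [313.9 202.1]
```

View pics/side6_250_110.png

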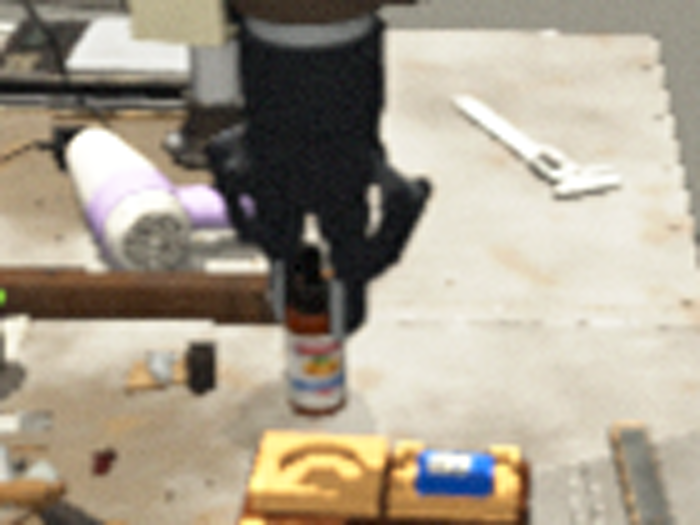

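The dropper hangs upright at (318,350), directly over the well at (322,465). Lowering it.

>>> servo_tool --commands '[[[255,0,0,0.015,0,0,0],[255,0,0,0.015,0,0,0],[255,0,0,0.008,0,0,0],[255,0,0,0.005,0,0,0],[255,0,0,0.004,0,0,0],[255,0,0,0.003,0,0,0],[255,0,0,0,0,0,0]]]'

```text
clock: 25.27
position: [524.2, -26.1, 40.9]
ee_rot: [-0.5, 0.866, 0.0, -0.0]
contact_force: [-0.2, -0.2, -0.3]
gripper_width: 29.5
grasp_force: 59.4
```

>>> servo_tool --commands '[[[255,0,0,0.0015,0,0,0],[255,0,0,0,0,0,0]]]'

```text
clock: 25.43
position: [524.5, -26.3, 39.9]
ee_rot: [-0.5, 0.866, -0.0, 0.0]
contact_force: [0.0, 0.2, -1.1]
gripper_width: 29.7
grasp_force: 59.4
```

```bash
python3 - <<'E'
from h import *
go([524.5,-26.3,39],150)
E
```

```text
turn -0.0 shift mm x -0.0 y 0.0 z 0.9 |xy| 0 yaw0 150.0 tilt [0.001 0.   ] pos [524.5 -26.3  39.9] w 29.7 F [ 0.   0.2 -1.1] t 25.4
```

Lower until a light contact shows.

>>> servo_tool --commands '[[[255,0,0,0.001,0,0,0],[255,0,0,0.001,0,0,0],[255,0,0,0,0,0,0]]]'

```text
clock: 25.68
position: [524.8, -26.3, 38.6]
ee_rot: [-0.5, 0.866, -0.0, 0.001]
contact_force: [-1.5, 0.5, 4.7]
gripper_width: 29.5
grasp_force: 59.9
```

>>> servo_tool --commands '[[[160,0,0,0,0,0,0],[140,0,0,0,0,0,0],[110,0,0,0,0,0,0],[70,0,0,0,0,0,0],[45,0,0,0,0,0,0],[45,0,0,0,0,0,0],[45,0,0,0,0,0,0],[45,0,0,-0.01,0,0,0],[45,0,0,-0.02,0,0,0],[45,0,0,-0.03,0,0,0]]]'

```text
clock: 26.52
position: [522.3, -26.8, 96.6]
ee_rot: [-0.5, 0.866, 0.001, -0.003]
contact_force: [1.2, 0.4, 0.4]
gripper_width: 70.4
grasp_force: 0.0
```

>>> servo_tool --commands '[[[45,0,0,-0.03,0,0,0],[45,0,0,-0.03,0,0,0],[45,0.02,-0.02,-0.02,0,0,0],[45,0.02,-0.03,0,0,0,0],[45,0.02,-0.03,0,0,0,0],[45,0.02,-0.03,0,0,0,0],[45,0.02,-0.03,0,0,0,0],[45,0.02,-0.03,0,0,0,0],[45,0,0,0,0,0,0],[45,0,0,0,0,0,0]]]'

```text
clock: 27.35
position: [611.4, -217.0, 177.2]
ee_rot: [-0.499, 0.867, 0.0, -0.0]
contact_force: [-0.7, 0.3, -0.8]
gripper_width: 70.2
grasp_force: 0.0
```

```bash
python3 - <<'E'
from h import *
go([524.5,-26.3,39],150); snap('top','top7'); snap('side','side7')
a=cv2.imread('pics/top7.png')[140:260,180:370]; b=cv2.imread('pics/side7.png')[155:290,230:390]
a=cv2.resize(a,None,fx=4,fy=4,interpolation=2)[:, :760]; cv2.imwrite('pics/f7.png',cv2.resize(np.hstack([cv2.resize(a,(475,300)),cv2.resize(b,(320,300),interpolation=2)]),(795,300)))
E
```

```text
turn -0.2 shift mm x -121.7 y 170.6 z 138.2 |xy| 210 yaw0 149.8 tilt [-0.001  0.   ] pos [ 611.4 -217.   177.2] w 70.2 F [-0.7  0.3 -0.8] t 27.4
```

View pics/f7.png

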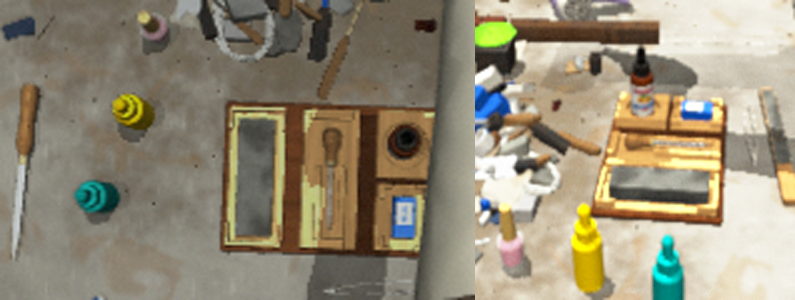

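All four items are in their nests: stone (258,175), graver (330,180), box (404,218), and the dropper upright in the well at (405,140). The file and polish bottle have not moved. Handing in.

```bash
python3 -c "
from bench import ticket
print(ticket.job_done())"
```

```text
the job is handed in; nothing more can be done
None
```

I packed the stone, graver, blue box and then the dropper bottle into their nests, left the needle file and nail polish bottle where they were, and handed the job in at about 27 s; the hand-in returned no verdict.

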